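Slide a typing plate off the warmer lane and seat it on the view box

TASK

Move the white typing plate from the plate warmer to the lit view box: it lies flat in a close-fitting lane where it cannot be gripped, so press on it lightly and slide it along its lane, still lying flat, until a good length of it (about a third) sticks out over the warmer's open front edge, then take it by that end. Lay it gently, without dropping it, flat on the lit window between the side rims with its far end right up against the back stop, and let go. The plate is brittle, so never press it hard against the warmer or the view box, and leave the blue plate, the reagent bottle and the tube rack where they are.

Things in the scene. Friction and masses are not known exactly. Their poses are not given: they have to be found in the camera images.
- warmer: fixed grey plate warmer, 150 x 150 x 64 mm; adjustable feet, so its origin, the centre of its underside, is 0 to 7 mm below the tabletop; x from its open front edge to its rear, y left, z up. Dark top with two lanes along x, centred at y = +36 and -36 mm, each 66 mm wide, floor 60 mm above the origin, with 4 mm high, 6 mm wide aluminium rims at both sides and the rear (inner face x = +69 mm)
- warmer_edge (a point): middle of the warmer's open front top edge (x = -75 mm in its frame), at lane-floor height; same axes as the warmer. This edge faces roughly to the robot, the space in front of and below it is free
- white_plate_mid (a point): centre (half-way up) of the white plate with red rings, 110 (x) x 60 (y) x 3 mm, 30 g, in either lane, long side x along the lane to the rear; 3 mm play at each side, 3 to 18 mm from the rear rim. Slides with friction about 0.3; fingertips hold it better. Brittle: breaks if pressed with over 25 N on the warmer or view box; 2 to 8 N is enough to drag it
- blue_plate_mid (a point): centre of the blue typing plate, same size, in the other lane; to be left alone
- viewbox: fixed white view box; origin at the underside centre of its window part (80 x 80 mm), 0 to 7 mm below the tabletop; x from its open front to the back stop, y left, z up. Yellow lit window on top, 60 mm above the origin, from x = -40 mm (open front edge, towards the robot, free below) to +36 mm, 68 mm wide between 4 mm high side rims; lamp housing behind, 66 mm high, 92 mm wide, to x = +108 mm
- back_stop (a point): foot of the inner face of the black back stop (8 mm high, x = +36 mm in the view box's frame), middle of the window's width, at window height; same axes as the view box. A plate against the stop has its centre 55 mm in front of this point and sticks out 34 mm over the open front
- reagent_mid (a point): centre of the small amber reagent bottle, 34 mm diameter, 65 mm high, stands on the table between the two devices; leave alone
- rack_mid (a point): point 32 mm up the white tube rack, 60 x 140 mm, tube caps up to 107 mm high, stands beyond; leave alone
Mind the look-alikes: they are no part of the job. What is shaped like the warmer but orange is not meant.

How it is judged:
On the way:
1. the white plate lies flat in its lane and sticks out at least 20 mm over the warmer's open front edge (x of white_plate_mid in the frame of warmer between -0.085 and -0.04 m and z of white_plate_mid in the frame of warmer between 0.058 and 0.0645 m and angle between white_plate_mid's own z axis and vertical below 0.06 rad), for 0.2 s.
At the end, for the whole second after the job is handed in: the white plate lies at rest and flat (within 0.04 rad) on the view box's window, between the side rims, along the window (within 0.12 rad), its far end within 5 mm of the back stop (x of white_plate_mid in the frame of viewbox between -0.024 and -0.014 m and y of white_plate_mid in the frame of viewbox between -0.007 and 0.007 m and z of white_plate_mid in the frame of viewbox between 0.059 and 0.0635 m and angle between white_plate_mid's own z axis and vertical below 0.04 rad and angle between the x axis of white_plate_mid and the x axis of viewbox, either way round below 0.12 rad and linear speed of white_plate below 0.01 m/s); the robot touches nothing.
It fails at once if the white plate is pressed against the warmer or the view box with more than 25 N (contact force between white_plate and warmer above 25 N or contact force between white_plate and viewbox above 25 N).
It fails at once if the white plate falls off (height (world z) of white_plate_mid below 0.045 m).
It fails at once if the white plate is let go in the air, more than 12 mm above where it lies (z of white_plate_mid in the frame of warmer above 0.0735 m and z of white_plate_mid in the frame of viewbox above 0.0735 m and contact force between the fingers and white_plate below 0.01 N).
It fails at once if the blue plate is moved more than 12 mm (distance of blue_plate_mid from where it was at the start of the episode above 0.012 m).
It fails at once if the reagent bottle or the tube rack is moved more than 15 mm (distance of any of reagent_mid, rack_mid from where it was at the start of the episode above 0.015 m).
It also fails if it takes over 72 s, if anything falls off the work surface, if the arm or the gripper's body presses on something with over 40 N, if the wrist force passes 120 N, or if a joint passes its speed limit or range.

ROBOT

A 6-joint arm with a two-finger parallel gripper is mounted at the origin on the work surface. World frame = base frame: x ahead of the robot, y to its left, z up, the work surface at z = 0. Lengths are in m, angles in rad, forces in N, time in s.
With the tool pointing down it reaches from about 0.375 to 0.9 m from the base axis. Payload 3.1 kg.
Tool frame: the origin (TCP) lies between the finger pads; the fingertips stand 8 mm ahead of it and the grasp point (between the pads) lies 11 mm behind it; z points along the fingers, y is the line along which they close (so a half turn about z gives the same grasp; the last joint's range is limited). The gripper opens to 85 mm and grips with 20 to 120 N. Pads are 22 mm wide; open, the fingers measure 114 mm over their backs; the gripper's body (76 mm by 85 mm) begins 54 mm behind the grasp point. The pads swing forward as they close: fully open they stand 13 mm farther back than shut.
Start: joints at [-1.393, 0.527, 1.433, -0, 1.181, -0.178], TCP at [0.218, -0.586, 0.201] pointing down, gripper open.
Joint ranges: [-3.08, 3.08], [-0.75, 2.2], [0.22, 2.44], [-1.43, 4.57], [0, 2.65], [-2.85, 2.85]. Speed limits (rad/s): [2.79, 2.79, 3.14, 3.14, 3.14, 3.14].

INTERFACE

Orientations are given as a unit quaternion [x, y, z, w].
In Python, from station import readout, cams, sign_off gives the robot as it stands.
- The arm moves only by the tool send_rows, never from a script. Its argument "commands" is text: rows parted by semicolons, each of 5 numbers parted by spaces: the finger opening in mm, from 0 to 85.4, then the shift along the tool's x, y, z each as a share of 0.02 m, from -1 to 1, then the turn about the tool's z as a share of 4 degrees, from -1 to 1. In form: grip dx dy dz spin; .... A call has 1 to 20 rows; each row shifts and turns the commanded pose from where the row before left it, along the tool's axes as they then stand; what a row does not reach is not made up. A row lasts 1/12 s, in which the tool goes at most 41.7 mm and 7.16 degrees, less where a joint would pass 70% of its speed; a pose out of reach is approached as far as the arm can. A call with a number of a shift or a turn outside -1 to 1 is refused whole. A call with a gripper value outside its range is refused whole. The fingers move at their own pace and stop on an object; "grip_force" is the grip in N (left out, the last holds). Time passes only in rows, so rows that do not move let the fingers close. It gives the time, the measured TCP pose, the force, the opening and the grip force at its end, in the units of the state.
- readout.sense(): the state, without advancing time (a new reading comes with each control period).
- cams.snapshot(name): name is "side" or "top" or "wrist"; returns a dict with "pixels" (400x640x3 uint8, red, green, blue), "intrinsics" (3x3 intrinsics, pixels), "dist" ([k1, k2, p1, p2, k3] as OpenCV has them; the pictures are not rectified), "eye" and "rotation" of the camera in the world. Camera axes: x right, y down, z forward; pixel columns grow to the right and rows downward; lengths in m; the calibration is good to about 2 mm. A picture is of the moment at which its call begins. There is no depth.
- sign_off(): hands the job in; it is judged then, once.
The state is a dict: "t": time; "q": joint angles; "qd": joint speeds; "tau": joint torques, N m; "tcp_pos": TCP position; "tool_rot": TCP orientation; "force": force on the tool from outside, world axes, zero at the start; "ft_torque": the same for the moment, N m; "finger_gap": opening from 0.0 (shut) to 1.0 (fully open); "gripper_force": force on a finger pad.
Only numpy, scipy, OpenCV 4.12 (cv2) and the standard library are available. Lean on these libraries where they do the work, as an engineer would, in place of code of your own. Each camera call takes 0.05 s, during which the arm holds its last target. There are 200 camera calls.

## Working session

There is one attempt and no reset: what is moved stays moved. The work goes in short steps, Python scripts to look and compute and a tool call to move; the robot and the scene stay as the last step left them, time stands still between calls to the robot, and variables do not carry over. Pictures are saved under pics/ and viewed, at most 10 in all, crops included, and the job is handed in when it is done.

Besides the shell and the picture viewer there is one more tool, called after "Request:" as name(argument=value, ...) on one line, values as JSON. send_rows: Moves the arm, as the interface text tells. Its arguments: {"type":"object","properties":{"commands":{"type":"string"},"grip_force":{"type":"number"}},"required":["commands"]}

```bash
mkdir -p pics; cat > h.py <<'E'
import numpy as np, cv2
from station import readout, cams
def snap(n,f=None):
    s=cams.snapshot(n)
    if f: cv2.imwrite('pics/'+f,cv2.cvtColor(s['pixels'],cv2.COLOR_RGB2BGR))
    return s
def ray(s,uv):
    p=cv2.undistortPoints(np.array(uv,float).reshape(-1,1,2),np.array(s['intrinsics'],float),np.array(s['dist'],float)).reshape(-1,2)
    d=np.c_[p,np.ones(len(p))]@np.array(s['rotation']).reshape(3,3).T
    return np.array(s['eye'],float),d
def onz(s,uv,z):
    e,d=ray(s,uv); return e+d*((z-e[2])/d[:,2])[:,None]
def proj(s,P):
    R=np.array(s['rotation']).reshape(3,3); e=np.array(s['eye'])
    r,_=cv2.Rodrigues(R.T); return cv2.projectPoints(np.array(P,float).reshape(-1,1,3),r,-R.T@e,np.array(s['intrinsics'],float),np.array(s['dist'],float))[0].reshape(-1,2)
E
python3 - <<'E'
from h import *
for n in('top','side','wrist'):
    s=snap(n,n+'0.png'); print(n,s['eye'],np.array(s['rotation']).round(3).tolist(),s['intrinsics'][0][0])
print(readout.sense())
a=[cv2.imread('pics/%s0.png'%n) for n in('top','side')]
E
```

```text
top [ 0.5292378  -0.0245775   0.74291298] [-0.7, 0.713, 0.002, 0.031] 416.94169757965255
side [0.29808391 0.67827086 0.55301971] [-0.177, 0.859, -0.473, 0.089] 442.3425734413983
wrist [ 0.27896057 -0.56148344  0.37318057] [0.815, -0.565, -0.075, 0.108] 330.8461927182638
{'t': 0.15, 'q': array([-1.39252630e+00,  5.28276404e-01,  1.43358833e+00,  2.17843487e-05,
        1.18144388e+00, -1.78539362e-01]), 'qd': array([-0.00037119, -0.00139164, -0.00411417, -0.00142238,  0.00083172,
       -0.00024934]), 'tau': array([-2.49469449e-04, -4.42742836e+01, -1.78277439e+01, -1.71322458e-04,
        5.64252652e-03, -1.80447887e-05]), 'tcp_pos': array([ 0.21820665, -0.58503073,  0.20035013]), 'tool_rot': array([ 9.84128420e-01,  1.77455674e-01,  1.01889403e-05, -8.57982042e-04]), 'force': array([ 1.05823946,  0.68213408, -0.06236456]), 'ft_torque': array([ 0.01659259, -0.00314585, -0.00379298]), 'gripper_force': 0.0, 'finger_gap': 0.9990207596062213}
```

Rotation is a quaternion; I'll fix that and view the pictures.

```bash
sed -i "s/np.array(s\['rotation'\]).reshape(3,3)/Rotation.from_quat(s['rotation']).as_matrix()/; 1a from scipy.spatial.transform import Rotation" h.py; grep -n Rot h.py
```

```text
2:from scipy.spatial.transform import Rotation
10:    d=np.c_[p,np.ones(len(p))]@Rotation.from_quat(s['rotation']).as_matrix().T
15:    R=Rotation.from_quat(s['rotation']).as_matrix(); e=np.array(s['eye'])
```

View pics/top0.png

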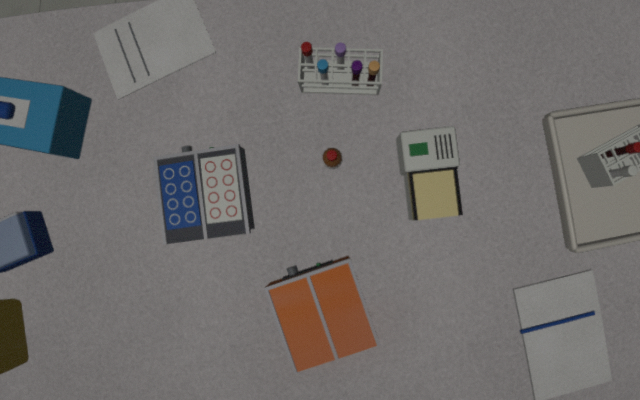

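View pics/side0.png

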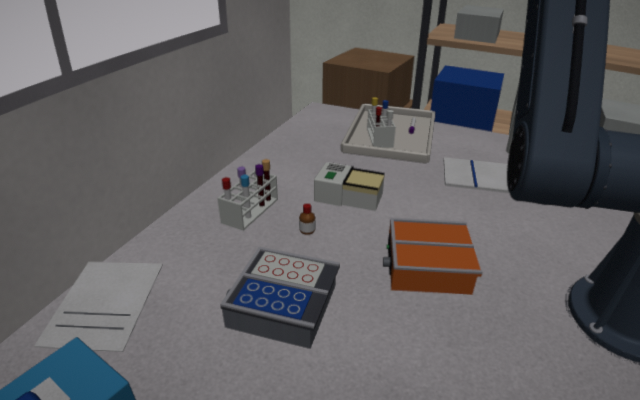

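The top view shows the white plate in the right lane of the grey warmer (centre about 222,187, front edge at row ~240). The view box is at (436,195) with its back stop near row 170, the bottle at (332,157) and the orange decoy at (320,315). The side view agrees.

```bash
cat > m.py <<'E'
from h import *
def big(mask,box):
    m=np.zeros(mask.shape,np.uint8); x0,y0,x1,y1=box; m[y0:y1,x0:x1]=mask[y0:y1,x0:x1]
    m=cv2.morphologyEx(m,cv2.MORPH_CLOSE,np.ones((5,5)))
    c=max(cv2.findContours(m*255,0,cv2.CHAIN_APPROX_NONE)[0],key=cv2.contourArea)
    return c.reshape(-1,2)
def rect(s,c,z):
    P=onz(s,c,z)[:,:2]*1000
    (cx,cy),(w,h),a=cv2.minAreaRect(P.astype(np.float32))
    b=cv2.boxPoints(((cx,cy),(w,h),a))
    if w<h: w,h,a=h,w,a+90
    a=(a+90)%180-90
    return np.round([cx,cy,w,h,a],1)
E
python3 - <<'E'
from m import *
for n,bw,by in(('top',(198,143,246,228),(405,160,470,225)),('side',(235,245,335,290),(335,165,390,210))):
    s=snap(n); p=s['pixels'].astype(int); hsv=cv2.cvtColor(s['pixels'],cv2.COLOR_RGB2HSV)
    r,g,b=p[...,0],p[...,1],p[...,2]
    print(n,p[185,222] if n=='top' else p[258,285], p[195,436] if n=='top' else p[181,362], s['intrinsics'])
    w=((hsv[...,2]>125)&(hsv[...,1]<50)).astype(np.uint8); y=((r-b>50)&(g-b>35)).astype(np.uint8)
    cw,cy=big(w,bw),big(y,by)
    for z in(.056,.060,.063): print(z,'white',rect(s,cw,z),'yellow',rect(s,cy,z-.003))
    if n=='top':
        g2=cv2.resize(s['pixels'][130:260,140:270],None,fx=4,fy=4,interpolation=2); h2=cv2.resize(s['pixels'][110:240,390:490],None,fx=4,fy=4,interpolation=2)
        for c,o,g in((cw,(140,130),g2),(cy,(390,110),h2)): cv2.polylines(g,[((c-o)*4+2).astype(np.int32)],True,(0,255,0),1)
        cv2.imwrite('pics/crop.png',cv2.cvtColor(np.hstack([g2[:520],h2[:520]])[:,:800],cv2.COLOR_RGB2BGR)); 
E
```

```text
top [139 139 134] [141 132  96] [[416.94169758   0.         322.28929455]
 [  0.         416.94169758 195.11579531]
 [  0.           0.           1.        ]]Traceback (most recent call last):
  File "<stdin>", line 7, in <module>
  File "m.py", line 5, in big
    c=max(cv2.findContours(m*255,0,cv2.CHAIN_APPROX_NONE)[0],key=cv2.contourArea)
ValueError: max() iterable argument is empty
```

```bash
cat > a.py <<'E'
from m import *
for n,bw,by in(('top',(198,143,246,228),(405,160,470,225)),('side',(235,245,335,290),(335,165,390,210))):
    s=snap(n); p=s['pixels'].astype(int); hsv=cv2.cvtColor(s['pixels'],cv2.COLOR_RGB2HSV)
    r,g,b=p[...,0],p[...,1],p[...,2]
    w=((hsv[...,2]>105)&(hsv[...,1]<50)).astype(np.uint8); y=((r-b>26)&(g-b>18)).astype(np.uint8)
    cw,cy=big(w,bw),big(y,by)
    for z in(.056,.060,.063): print(n,z,'white',rect(s,cw,z),'yellow',rect(s,cy,z-.003))
    if n=='top':
        g2=cv2.resize(s['pixels'][130:260,140:270],None,fx=4,fy=4,interpolation=2); h2=cv2.resize(s['pixels'][110:240,400:470],None,fx=4,fy=4,interpolation=2)
        for c,o,g in((cw,(140,130),g2),(cy,(400,110),h2)): cv2.polylines(g,[((c-o)*4+2).astype(np.int32)],True,(0,255,0),1)
        cv2.imwrite('pics/crop.png',cv2.cvtColor(np.hstack([g2[:520],h2[:520]])[:,:800],cv2.COLOR_RGB2BGR)); 
E
python3 a.py
```

```text
top 0.056 white [ 5.790e+02  1.769e+02  1.429e+02  8.160e+01 -4.000e-01] yellow [ 556.1 -179.5   76.4   68.1    5.2]
top 0.06 white [ 5.787e+02  1.758e+02  1.421e+02  8.110e+01 -4.000e-01] yellow [ 555.9 -178.6   75.9   67.7    5.2]
top 0.063 white [ 5.785e+02  1.749e+02  1.415e+02  8.080e+01 -4.000e-01] yellow [ 555.8 -177.9   75.6   67.4    5.2]
side 0.056 white [585.7 171.6 180.2 114.7  23.9] yellow [ 554.7 -167.2   92.8   77.6  -84.4]
side 0.06 white [583.4 175.6 178.7 113.8  23.9] yellow [ 552.7 -160.5   92.    77.   -84.4]
side 0.063 white [581.6 178.7 177.6 113.1  23.9] yellow [ 551.1 -155.4   91.5   76.5  -84.4]
```

View pics/crop.png

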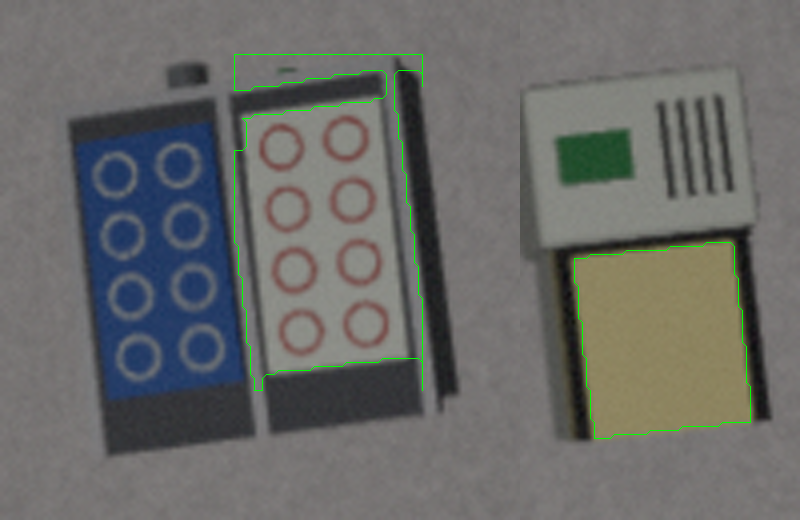

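The crop shows plate corners at about (201,159), (235,155), (242.5,219.5), (207,223) in full-picture pixels. The plate mask leaked into the rims, while the yellow mask is clean (rows 170–220). I'll use the red rings for the plate instead.

```bash
cat > b.py <<'E'
from m import *
from scipy.optimize import least_squares
def tri(a,ua,b,ub):
    (e1,d1),(e2,d2)=[ (e,d[0]/np.linalg.norm(d[0])) for e,d in(ray(a,[ua]),ray(b,[ub]))]
    t=np.linalg.lstsq(np.c_[d1,-d2],e2-e1,rcond=None)[0]
    p,q=e1+t[0]*d1,e2+t[1]*d2; return np.round((p+q)/2*1000,1),round(np.linalg.norm(p-q)*1000,1)
def rings(s,box):
    p=s['pixels'].astype(int); x0,y0,x1,y1=box
    m=np.zeros(p.shape[:2],np.uint8); q=p[y0:y1,x0:x1]; m[y0:y1,x0:x1]=(q[...,0]-q[...,1:].max(2)>14)
    m=cv2.morphologyEx(m,cv2.MORPH_CLOSE,np.ones((3,3)))
    cs=[c for c in cv2.findContours(m*255,0,2)[0] if cv2.contourArea(c)>20]
    return np.array([cv2.minEnclosingCircle(c)[0] if 0 else cv2.boundingRect(c)[:2]+np.array(cv2.boundingRect(c)[2:])/2-.5 for c in cs])
if __name__=='__main__':
    T,S=snap('top'),snap('side')
    rt,rs=rings(T,(198,150,248,228)),rings(S,(240,245,335,290)); print(len(rt),len(rs))
    pt,ps=rt.mean(0),rs.mean(0); print('plate top centre',tri(T,pt,S,ps))
    for z in(.057,.061):
        P=onz(T,rt,z)[:,:2]; u=np.linalg.svd(P-P.mean(0))[2][0]; print(z,P.mean(0)*1e3,'yaw',np.degrees(np.arctan(u[1]/u[0])))
    E=onz(T,np.array([[140+268/4,130+432/4],[140+424/4,130+413/4]])-.5,.058)*1e3; print('lane front',E.round(1))
    C=onz(T,np.array([[201,159],[235,155],[242.5,219.5],[207,223.3]])-.5,.060)*1e3; print('plate corners',C.round(1))
    for n,s,by in(('T',T,(405,160,470,225)),('S',S,(335,165,390,210))):
        p=s['pixels'].astype(int); y=((p[...,0]-p[...,2]>26)&(p[...,1]-p[...,2]>18)).astype(np.uint8)
        c=big(y,by); k=cv2.approxPolyDP(c.reshape(-1,1,2),4,True).reshape(-1,2); print(n,k.tolist(), cv2.contourArea(c))
        if n=='T': print(onz(s,k,.056).round(4)[:,:2].tolist())
E
python3 b.py
python3 -c "
import cv2
i=cv2.imread('pics/side0.png')
cv2.imwrite('pics/c2.png',cv2.resize(i[150:220,300:400],None,fx=7,fy=7,interpolation=2))"
```

```text
8 8
plate top centre (array([572. , 177.1,  59.7]), np.float64(0.0))
0.057 [572.22647207 177.98210376] yaw 5.9707104548051575
0.061 [571.97577742 176.80084835] yaw 5.970710454805143
lane front [[490.4 202.3  58. ]
 [497.7 135.6  58. ]]
plate corners [[623.5 211.4  60. ]
 [628.6 152.7  60. ]
 [520.7 140.8  60. ]
 [515.1 201.4  60. ]]
T [[452, 170], [413, 174], [419, 219], [457, 215]] 1811.5
[[0.5954, -0.2078], [0.5899, -0.1431], [0.5158, -0.151], [0.5211, -0.2138]]
S [[343, 186], [376, 193], [383, 175], [353, 170]] 619.0
```

View pics/c2.png

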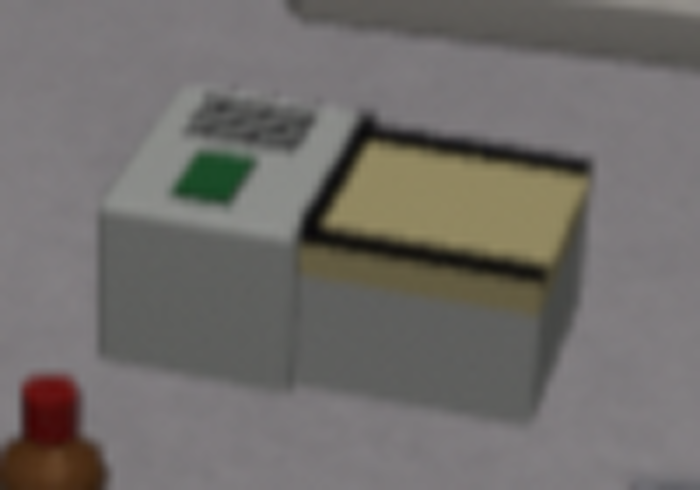

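The side crop shows the view box window at about (343–384,170–193) with its black rims and stop. The plate centre is about (572,177), its top is at z≈59.7 and its yaw is 6°. Now I turn the tool to that yaw and travel above the plate with the fingers shut.

Request:
send_rows(commands="0 0 0 0 1; 0 0 0 0 1; 0 0 0 0 1; 0 0 0 0 0.6; 0 0.62 -1 0 0; 0 0.62 -1 0 0; 0 0.62 -1 0 0; 0 0.62 -1 0 0; 0 0.62 -1 0 0; 0 0.62 -1 0 0; 0 0.62 -1 0 0; 0 0.62 -1 0 0; 0 0.62 -1 0 0; 0 0.62 -1 0 0; 0 0.62 -1 0 0; 0 0.62 -1 0 0; 0 0.62 -1 0 0; 0 0.62 -1 0 0; 0 0.62 -1 0 0; 0 0.62 -1 0 0", grip_force=40)

```text
t: 2.07
tcp_pos: [0.3824, -0.2455, 0.2013]
tool_rot: [0.999, 0.053, 0.0, 0.0]
force: [-0.1, 0.4, 0.1]
finger_gap: -0.001
gripper_force: 0.0
```

Request:
send_rows(commands="0 0.62 -1 0 0; 0 0.62 -1 0 0; 0 0.62 -1 0 0; 0 0.62 -1 0 0; 0 0.62 -1 0 0; 0 0.62 -1 0 0; 0 0.62 -1 0 0; 0 0.62 -1 0 0; 0 0.62 -1 0 0; 0 0.62 -1 0 0; 0 0.62 -1 0 0; 0 0.62 -1 0 0; 0 0.62 -1 0 0; 0 0.62 -1 0 0; 0 0.62 -1 0 0; 0 0.62 -1 0 0; 0 0.62 -1 0 0; 0 0.62 -1 0 0; 0 0.62 -1 0 0; 0 0.62 -1 0 0")

```text
t: 3.73
tcp_pos: [0.5868, 0.1785, 0.2012]
tool_rot: [0.999, 0.053, 0.0, 0.0]
force: [0.9, 0.1, 0.1]
finger_gap: -0.003
gripper_force: 0.0
```

```bash
cat > st.py <<'E'
from h import *
def st(goal=None):
    r=readout.sense(); M=Rotation.from_quat(r['tool_rot']).as_matrix()
    print('t',round(r['t'],2),'tcp',(r['tcp_pos']*1000).round(1),'F',r['force'].round(2),'gap',round(r['finger_gap'],3),'gf',round(float(r['gripper_force']),1),'yaw',np.degrees(np.arctan2(M[1,0],M[0,0])).round(2),'tilt',np.degrees(np.arccos(-M[2,2])).round(2))
    if goal is not None: print('shares',(M.T@(np.array(goal)/1000-r['tcp_pos'])/.02).round(2))
    return r
E
python3 - <<'E'
from st import *; st([590,179,100])
from b import rings
s=snap('wrist','w1.png'); print(proj(s,[[.572,.177,.0597],[.494,.169,.057]]))
E
```

```text
t 3.73 tcp [586.8 178.5 201.2] F [0.86 0.14 0.07] gap -0.003 gf 0.0 yaw 6.05 tilt 0.01
shares [ 0.16 -0.01  5.06]
[[324.33774991 190.53511743]
 [323.96724525 262.29254586]]
```

View pics/w1.png

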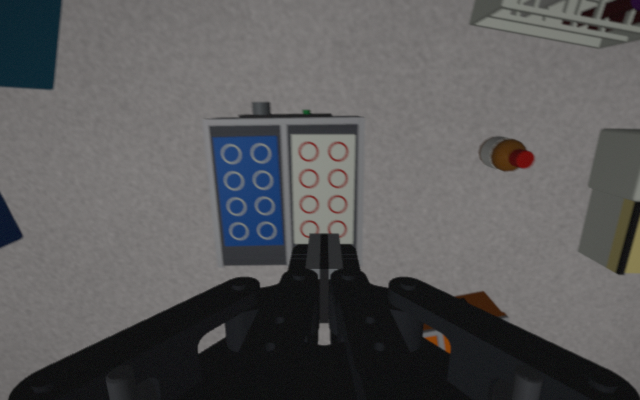

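The wrist picture matches: rings are centred at (323.5,190) against a predicted (324,190.5). Descending to just above the plate.

Request:
send_rows(commands="0 0.2 0 1 0; 0 0 0 1 0; 0 0 0 1 0; 0 0 0 1 0; 0 0 0 1 0; 0 0 0 1 0; 0 0 0 0.3 0; 0 0 0 0 0; 0 0 0 0 0; 0 0 0 0 0; 0 0 0 0 0")

```text
t: 4.7
tcp_pos: [0.5916, 0.1779, 0.0767]
tool_rot: [0.999, 0.053, 0.002, -0.0]
force: [0.0, -0.5, -0.3]
finger_gap: -0.002
gripper_force: 0.0
```

```bash
python3 -c "
from st import *; st()"
```

```text
t 4.7 tcp [591.6 177.9  76.7] F [ 0.03 -0.53 -0.33] gap -0.002 gf 0.0 yaw 6.05 tilt 0.17
```

Request:
send_rows(commands="0 0 0 0.1 0; 0 0 0 0.1 0; 0 0 0 0.05 0; 0 0 0 0 0; 0 0 0 0 0")

```text
t: 5.12
tcp_pos: [0.5903, 0.1778, 0.0701]
tool_rot: [0.999, 0.053, -0.0, 0.0]
force: [-0.4, -0.5, -0.0]
finger_gap: -0.001
gripper_force: 0.0
```

Request:
send_rows(commands="0 0 0 0.05 0; 0 0 0 0 0; 0 0 0 0 0")

```text
t: 5.37
tcp_pos: [0.5904, 0.1778, 0.069]
tool_rot: [0.999, 0.053, -0.0, 0.0]
force: [0.0, 0.5, 0.1]
finger_gap: 0.0
gripper_force: 0.0
```

Request:
send_rows(commands="0 0 0 0.05 0; 0 0 0 0 0; 0 0 0 0 0")

```text
t: 5.62
tcp_pos: [0.5904, 0.1778, 0.068]
tool_rot: [0.999, 0.053, -0.0, 0.0]
force: [-0.3, 0.2, 0.2]
finger_gap: -0.001
gripper_force: 0.0
```

Request:
send_rows(commands="0 0 0 0.03 0; 0 0 0 0 0; 0 0 0 0 0")

```text
t: 5.87
tcp_pos: [0.5904, 0.1778, 0.0675]
tool_rot: [0.999, 0.053, -0.0, 0.0]
force: [0.2, 0.3, 0.0]
finger_gap: 0.003
gripper_force: 0.0
```

Request:
send_rows(commands="0 0 0 0.03 0; 0 0 0 0 0; 0 0 0 0 0")

```text
t: 6.12
tcp_pos: [0.5904, 0.1778, 0.0669]
tool_rot: [0.999, 0.053, -0.0, 0.0]
force: [-1.1, 0.1, -0.5]
finger_gap: 0.003
gripper_force: 0.0
```

Request:
send_rows(commands="0 0 0 0.03 0; 0 0 0 0 0; 0 0 0 0 0")

```text
t: 6.37
tcp_pos: [0.5904, 0.1778, 0.0663]
tool_rot: [0.999, 0.053, -0.0, 0.0]
force: [0.3, -0.3, 0.1]
finger_gap: 0.002
gripper_force: 0.0
```

Request:
send_rows(commands="0 0 0 0.03 0; 0 0 0 0 0; 0 0 0 0 0")

```text
t: 6.62
tcp_pos: [0.5904, 0.1778, 0.0657]
tool_rot: [0.999, 0.053, -0.0, -0.0]
force: [-0.5, 0.1, -0.4]
finger_gap: -0.001
gripper_force: 0.0
```

Request:
send_rows(commands="0 0 0 0.03 0; 0 0 0 0 0; 0 0 0 0 0")

```text
t: 6.87
tcp_pos: [0.5904, 0.1778, 0.0651]
tool_rot: [0.999, 0.053, -0.0, -0.0]
force: [-0.1, 0.5, -0.4]
finger_gap: 0.003
gripper_force: 0.0
```

Request:
send_rows(commands="0 0 0 0.03 0; 0 0 0 0 0; 0 0 0 0 0")

```text
t: 7.12
tcp_pos: [0.5904, 0.1778, 0.0645]
tool_rot: [0.999, 0.053, -0.0, -0.0]
force: [0.1, 0.8, -0.5]
finger_gap: 0.001
gripper_force: 0.0
```

Request:
send_rows(commands="0 0 0 0.02 0; 0 0 0 0 0; 0 0 0 0 0")

```text
t: 7.37
tcp_pos: [0.5904, 0.1778, 0.0641]
tool_rot: [0.999, 0.053, -0.0, -0.0]
force: [-0.2, 0.2, 0.3]
finger_gap: 0.001
gripper_force: 0.0
```

Request:
send_rows(commands="0 0 0 0.02 0; 0 0 0 0 0; 0 0 0 0 0")

```text
t: 7.62
tcp_pos: [0.5904, 0.1778, 0.0637]
tool_rot: [0.999, 0.053, -0.0, 0.0]
force: [-1.1, 0.1, 0.6]
finger_gap: 0.002
gripper_force: 0.0
```

Request:
send_rows(commands="0 0 0 0.02 0; 0 0 0 0 0; 0 0 0 0 0")

```text
t: 7.87
tcp_pos: [0.5904, 0.1778, 0.0633]
tool_rot: [0.999, 0.053, -0.0, 0.0]
force: [0.2, -0.3, 0.0]
finger_gap: 0.001
gripper_force: 0.0
```

Request:
send_rows(commands="0 0 0 0.02 0; 0 0 0 0 0; 0 0 0 0 0")

```text
t: 8.12
tcp_pos: [0.5904, 0.1778, 0.0629]
tool_rot: [0.999, 0.053, -0.0, 0.0]
force: [-0.9, 0.9, -0.9]
finger_gap: 0.0
gripper_force: 0.0
```

```bash
python3 - <<'E'
from st import *; st()
s=snap('side','s2.png'); i=cv2.imread('pics/s2.png')
cv2.imwrite('pics/c3.png',cv2.resize(i[210:330,200:360],None,fx=5,fy=5,interpolation=2))
E
```

```text
t 8.12 tcp [590.4 177.8  62.9] F [-0.87  0.92 -0.87] gap 0.0 gf 0.0 yaw 6.05 tilt 0.0
```

View pics/c3.png

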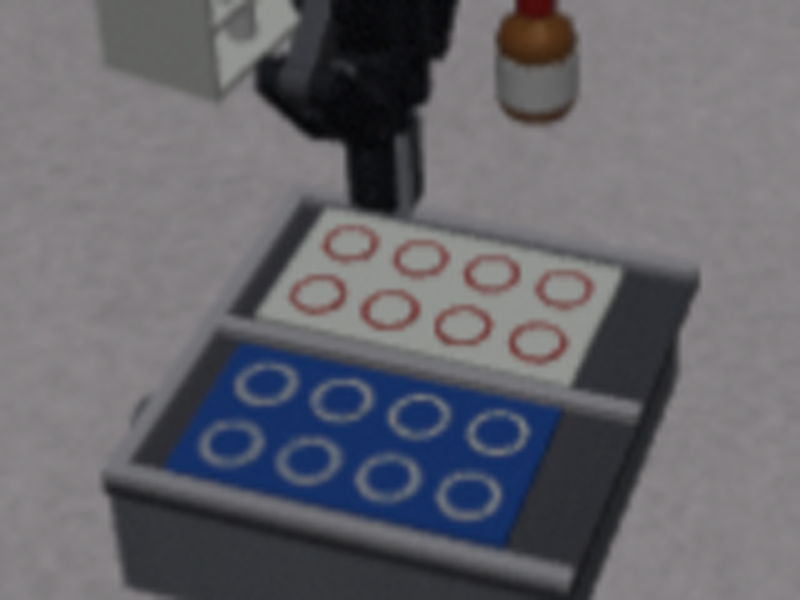

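```bash
python3 - <<'E'
from st import *
r=st()
for n in('side','top','wrist'):
    s=snap(n,n+'3.png')
    for z in(.055,.063,.08): print(n,z,proj(s,[[.5904,.1778,z]]).round(1))
i=cv2.imread('pics/top3.png'); j=cv2.imread('pics/wrist3.png')
cv2.imwrite('pics/c4.png',np.hstack([cv2.resize(i[140:260,150:270],None,fx=4,fy=4,interpolation=2),cv2.resize(j[60:300,240:400],None,fx=2,fy=2,interpolation=2)]))
E
```

```text
t 8.17 tcp [590.4 177.8  62.9] F [-0.32  0.59 -0.44] gap -0.001 gf 0.0 yaw 6.04 tilt 0.0
side 0.055 [[278.3 267.5]]
side 0.063 [[278.1 263.9]]
side 0.08 [[277.6 256.1]]
top 0.055 [[220.8 177.8]]
top 0.063 [[219.4 177.4]]
top 0.08 [[216.4 176.6]]
wrist 0.055 [[325.  222.4]]
wrist 0.063 [[325.  227.3]]
wrist 0.08 [[325.2 239.2]]
```

View pics/c4.png

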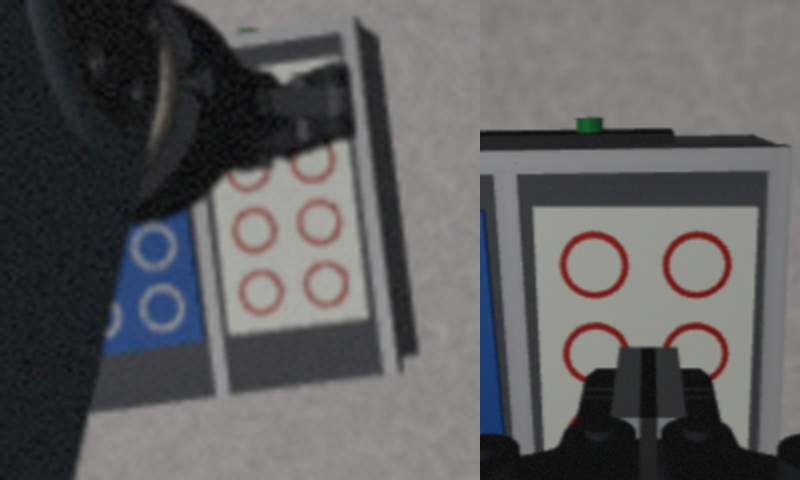

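The pictures show the fingertips (side px ≈(275,252), wrist px ≈(324,233)) still above the plate, so I'll triangulate the tip height.

```bash
python3 - <<'E'
from st import *
from b import tri
r=readout.sense(); S,W,T=snap('side'),snap('wrist'),snap('top')
print(tri(S,(275,252),W,(324,233)))
print('wrist eye',W['eye'],'axis rel',(W['eye']-r['tcp_pos']).round(4),Rotation.from_quat(W['rotation']).as_matrix()[:,2].round(3))
M=Rotation.from_quat(r['tool_rot']).as_matrix()
for off in(-.011,0,.011):
    for s,uv in((W,(324,233)),(S,(275,252))):
        e,d=ray(s,[uv]); n=M[:,0] if s is W else M[:,1]; o=r['tcp_pos']+n*off
        t=((o-e)@n)/(d[0]@n); print(off,((e+d[0]*t)*1000).round(1))
E
```

```text
(array([595.7, 178.4,  87.1]), np.float64(1.9))
wrist eye [0.65490569 0.18553382 0.23585842] axis rel [0.0645 0.0077 0.1729] [-0.259 -0.028 -0.965]
-0.011 [579.4 177.2  43.9]
-0.011 [588.5 188.7  97.5]
0 [590.4 178.4  71.7]
0 [594.7 178.3  87.8]
0.011 [601.3 179.6  99.5]
0.011 [600.9 167.8  78.1]
```

```bash
python3 - <<'E'
from st import *
c,s_=np.cos(np.radians(6)),np.sin(np.radians(6))
T,W=cv2.imread('pics/top0.png'),snap('wrist')
from b import rings
s=dict(snap('top')); s['pixels']=T[...,::-1]
rt=rings(s,(198,150,248,228)); P=onz(s,rt,.0597); q=proj(W,P); print(np.c_[P*1000,q].round(1))
print(rings(W,(280,160,380,300)).round(1)); r=readout.sense(); print(r['q'].round(4))
E
```

```text
[[532.1 186.7  59.7 300.2 313.3]
 [535.  159.4  59.7 345.4 313.2]
 [557.3 190.   59.7 298.5 275.8]
 [560.1 161.7  59.7 346.6 276. ]
 [583.3 192.4  59.7 298.1 234.3]
 [586.9 164.9  59.7 346.9 233.2]
 [609.5 195.   59.7 297.7 189.5]
 [612.2 167.4  59.7 348.1 190. ]]
[[347.5 235. ]
 [297.  235.5]
 [348.  192. ]
 [297.  192. ]]
[0.1115 0.6936 1.5638 0.     0.8842 1.5768]
```

Camera poses are consistent, so the fingertips really sit about 25–30 mm farther back than stated. I'll descend by sight and force.

Request:
send_rows(commands="0 0 0 0.15 0; 0 0 0 0.15 0; 0 0 0 0.15 0; 0 0 0 0.15 0; 0 0 0 0 0; 0 0 0 0 0")

```text
t: 9.07
tcp_pos: [0.5901, 0.1778, 0.0505]
tool_rot: [0.999, 0.053, -0.0, 0.0]
force: [-0.0, -0.4, -0.6]
finger_gap: 0.0
gripper_force: 0.0
```

```bash
cat > tip.py <<'E'
from st import *
st(); a=cv2.imread('pics/side0.png').astype(int); p=snap('side')['pixels'][...,::-1].astype(int)
d=(np.abs(p-a).sum(2)>60)&(p.max(2)<75)
for c in(268,271,274,277,280): 
    k=np.where(d[200:290,c])[0]; print(c,200+k.max() if len(k) else None,end='; ')
print()
E
python3 tip.py
```

```text
t 9.07 tcp [590.1 177.8  50.5] F [-0.04 -0.39 -0.62] gap 0.0 gf 0.0 yaw 6.04 tilt 0.05
268 244; 271 256; 274 258; 277 258; 280 258;
```

Request:
send_rows(commands="0 0 0 0.05 0; 0 0 0 0.05 0; 0 0 0 0.05 0; 0 0 0 0 0")

```text
t: 9.45
tcp_pos: [0.5903, 0.1778, 0.0478]
tool_rot: [0.999, 0.053, -0.0, 0.0]
force: [-0.3, 1.1, -0.9]
finger_gap: 0.0
gripper_force: 0.0
```

Request:
send_rows(commands="0 0 0 0.05 0; 0 0 0 0.05 0; 0 0 0 0.05 0; 0 0 0 0 0")

```text
t: 9.78
tcp_pos: [0.5903, 0.1778, 0.0447]
tool_rot: [0.999, 0.053, -0.0, 0.0]
force: [-0.3, -1.3, 0.3]
finger_gap: -0.0
gripper_force: 0.0
```

Request:
send_rows(commands="0 0 0 0.05 0; 0 0 0 0.05 0; 0 0 0 0.05 0; 0 0 0 0 0")

```text
t: 10.12
tcp_pos: [0.5903, 0.1778, 0.0417]
tool_rot: [0.999, 0.053, -0.0, 0.0]
force: [0.2, -0.4, -0.8]
finger_gap: -0.004
gripper_force: 0.0
```

```bash
python3 tip.py; python3 - <<'E'
from h import *
j=snap('side','s5.png')['pixels'][...,::-1]; k=snap('wrist','w5.png')['pixels'][...,::-1]
cv2.imwrite('pics/c5.png',np.hstack([cv2.resize(j[220:320,220:320],None,fx=4,fy=4,interpolation=2),cv2.resize(k[150:350,225:425],None,fx=2,fy=2,interpolation=2)]))
E
```

```text
t 10.12 tcp [590.3 177.8  41.7] F [ 0.17 -0.38 -0.77] gap -0.004 gf 0.0 yaw 6.04 tilt 0.02
268 248; 271 260; 274 261; 277 262; 280 262;
```

View pics/c5.png

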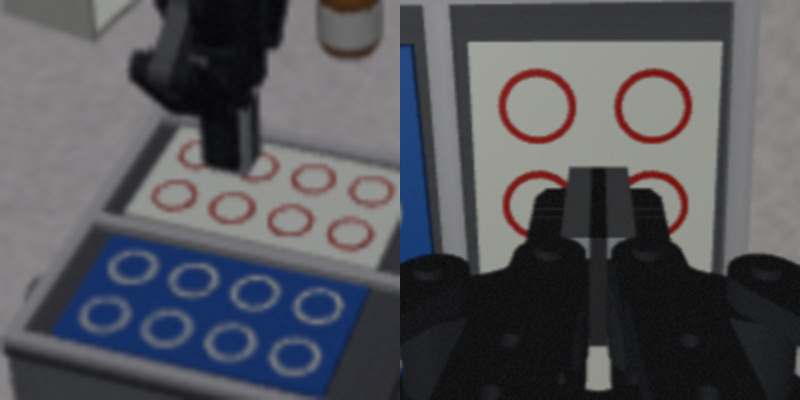

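The side crop shows the tip still about 7 px (~15 mm) above the plate, laterally centred. Continue down.

Request:
send_rows(commands="0 0 0 0.05 0; 0 0 0 0.05 0; 0 0 0 0.05 0; 0 0 0 0.05 0; 0 0 0 0 0")

```text
t: 10.68
tcp_pos: [0.5902, 0.1778, 0.0376]
tool_rot: [0.999, 0.053, -0.0, 0.0]
force: [-0.8, -0.8, -0.7]
finger_gap: -0.0
gripper_force: 0.0
```

Request:
send_rows(commands="0 0 0 0.05 0; 0 0 0 0.05 0; 0 0 0 0.05 0; 0 0 0 0 0")

```text
t: 11.02
tcp_pos: [0.5902, 0.1778, 0.0347]
tool_rot: [0.999, 0.053, -0.0, 0.0]
force: [-0.5, 0.1, -0.4]
finger_gap: -0.002
gripper_force: 0.0
```

Request:
send_rows(commands="0 0 0 0.05 0; 0 0 0 0.05 0; 0 0 0 0 0")

```text
t: 11.27
tcp_pos: [0.5903, 0.1778, 0.0327]
tool_rot: [0.999, 0.053, -0.0, -0.0]
force: [-0.4, -0.1, 0.6]
finger_gap: -0.002
gripper_force: 0.0
```

```bash
python3 tip.py
```

```text
t 11.27 tcp [590.3 177.8  32.7] F [-0.37 -0.14  0.59] gap -0.002 gf 0.0 yaw 6.04 tilt 0.02
268 253; 271 264; 274 265; 277 266; 280 267;
```

Request:
send_rows(commands="0 0 0 0.05 0; 0 0 0 0.05 0; 0 0 0 0 0")

```text
t: 11.57
tcp_pos: [0.5906, 0.1778, 0.0309]
tool_rot: [0.999, 0.053, 0.0, -0.0]
force: [-0.6, 0.4, 0.1]
finger_gap: 0.0
gripper_force: 0.0
```

Request:
send_rows(commands="0 0 0 0.05 0; 0 0 0 0 0")

```text
t: 11.73
tcp_pos: [0.5906, 0.1778, 0.0308]
tool_rot: [0.999, 0.053, 0.0, 0.0]
force: [-0.9, 0.2, 5.4]
finger_gap: 0.001
gripper_force: 2.8
```

Request:
send_rows(commands="0 0 0 0.04 0; 0 0 0 0 0; 0 0 0 0 0")

```text
t: 11.98
tcp_pos: [0.5906, 0.1778, 0.0308]
tool_rot: [0.999, 0.053, 0.0, 0.0]
force: [-2.9, -0.5, 9.5]
finger_gap: -0.002
gripper_force: 4.9
```

Request:
send_rows(commands="0 0 0 0.04 0; 0 0 0 0 0; 0 0 0 0 0")

```text
t: 12.23
tcp_pos: [0.5906, 0.1778, 0.0308]
tool_rot: [0.999, 0.053, 0.0, 0.0]
force: [-3.4, -1.1, 13.9]
finger_gap: 0.003
gripper_force: 7.0
```

```bash
python3 tip.py
```

```text
t 12.23 tcp [590.6 177.8  30.8] F [-3.42 -1.1  13.86] gap 0.003 gf 7.0 yaw 6.06 tilt 0.05
268 254; 271 265; 274 266; 277 267; 280 267;
```

Contact is made, at about 5 N/mm. I'll ease off to ~5 N and start dragging.

Request:
send_rows(commands="0 0 0 -0.08 0; 0 0 0 0 0; 0 0 0 0 0")

```text
t: 12.53
tcp_pos: [0.5909, 0.1779, 0.0308]
tool_rot: [0.999, 0.053, 0.001, -0.0]
force: [-1.8, 0.0, 7.6]
finger_gap: -0.002
gripper_force: 3.8
```

Request:
send_rows(commands="0 -0.1 0 0 0; 0 -0.1 0 0 0; 0 -0.1 0 0 0; 0 -0.1 0 0 0; 0 -0.1 0 0 0")

```text
t: 12.95
tcp_pos: [0.5827, 0.1769, 0.0309]
tool_rot: [0.999, 0.053, 0.002, -0.0]
force: [1.0, -0.3, 5.8]
finger_gap: -0.001
gripper_force: 2.7
```

```bash
cat > pl.py <<'E'
from st import *
from b import rings
st()
s=snap('wrist'); w=rings(s,(250,100,400,330)); P=onz(s,w,.0597)*1000; print(P[:,:2].round(1).tolist())
E
python3 pl.py
```

```text
t 12.95 tcp [582.7 176.9  30.9] F [ 0.97 -0.27  5.82] gap -0.001 gf 2.7 yaw 6.04 tilt 0.27
[[578.7, 158.9], [574.2, 195.8], [602.9, 166.4], [599.9, 194.6]]
```

The plate follows (rear rings moved ~9.4 mm). Another ~50 mm.

Request:
send_rows(commands="0 -0.12 0 0 0; 0 -0.12 0 0 0; 0 -0.12 0 0 0; 0 -0.12 0 0 0; 0 -0.12 0 0 0; 0 -0.12 0 0 0; 0 -0.12 0 0 0; 0 -0.12 0 0 0")

```text
t: 13.67
tcp_pos: [0.5636, 0.1749, 0.0308]
tool_rot: [0.999, 0.053, 0.002, -0.0]
force: [1.9, 0.4, 6.4]
finger_gap: 0.002
gripper_force: 2.9
```

Request:
send_rows(commands="0 -0.12 0 0 0; 0 -0.12 0 0 0; 0 -0.12 0 0 0; 0 -0.12 0 0 0; 0 -0.12 0 0 0; 0 -0.12 0 0 0; 0 -0.12 0 0 0; 0 -0.12 0 0 0")

```text
t: 14.33
tcp_pos: [0.5446, 0.1729, 0.0308]
tool_rot: [0.999, 0.053, 0.003, -0.0]
force: [1.9, -0.2, 5.6]
finger_gap: 0.001
gripper_force: 3.0
```

```bash
python3 pl.py
```

```text
t 14.33 tcp [544.6 172.9  30.8] F [ 1.87 -0.23  5.59] gap 0.001 gf 3.0 yaw 6.04 tilt 0.29
[[540.6, 154.9], [536.2, 191.8], [564.9, 162.4], [561.9, 190.5]]
```

Request:
send_rows(commands="0 -0.13 0 0 0; 0 -0.13 0 0 0; 0 -0.13 0 0 0; 0 -0.13 0 0 0; 0 -0.13 0 0 0; 0 0 0 0 0; 0 0 0 0 0; 0 0 0 0 0")

```text
t: 15.05
tcp_pos: [0.5311, 0.1715, 0.0308]
tool_rot: [0.999, 0.053, 0.002, -0.0]
force: [-0.1, 0.1, 7.4]
finger_gap: 0.004
gripper_force: 3.7
```

Request:
send_rows(commands="0 0 0 -0.1 0; 0 0 0 -0.1 0; 0 0 0 -0.5 0; 0 0 0 -1 0; 0 0 0 -1 0; 0 0 0 -1 0; 0 0 0 -1 0; 0 0 0 0 0; 0 0 0 0 0")

```text
t: 15.8
tcp_pos: [0.5299, 0.1715, 0.1251]
tool_rot: [0.999, 0.053, 0.001, -0.0]
force: [0.2, 0.6, -0.3]
finger_gap: 0.0
gripper_force: 0.0
```

```bash
python3 - <<'E'
from st import *
from b import rings
s=snap('wrist'); w=rings(s,(200,50,440,380)); P=onz(s,w,.0597)*1000; print(w.round(0).tolist(),P[:,:2].round(1).tolist())
st(); s=snap('side','s7.png'); w=rings(s,(240,245,360,310)); P=onz(s,w,.0597)*1000; print(P[:,:2].round(1).tolist(),P.mean(0))
E
```

```text
[[431.0, 332.0], [342.0, 235.0], [304.0, 235.0], [342.0, 204.0], [304.0, 204.0], [342.0, 170.0], [304.0, 170.0]] [[422.7, 70.2], [500.7, 155.2], [497.6, 184.0], [525.4, 158.2], [522.4, 186.3], [551.2, 161.0], [548.2, 189.0]]
t 15.85 tcp [528.9 171.3 124. ] F [-0.71 -0.01  0.38] gap 0.0 gf 0.0 yaw 6.04 tilt 0.01
[[472.1, 180.8], [498.2, 183.2], [524.6, 185.8], [550.3, 189.2], [476.0, 152.4], [500.9, 155.1], [526.2, 158.0], [552.6, 161.2]] [512.62046081 170.70825119  59.7       ]
```

The plate centre is now about (511.6,171), sticking out ~37 mm. Next: open and go over the grip spot (471,167), which is 14 mm from the free end.

```bash
python3 -c "
from st import *; st([470.8,166.6,70])"
```

```text
t 15.9 tcp [528.4 171.2 123.3] F [-0.84  0.23 -0.3 ] gap 0.001 gf 0.0 yaw 6.05 tilt 0.11
shares [-2.88 -0.07  2.67]
```

Request:
send_rows(commands="80 -0.7 0 0 0; 80 -0.7 0 0 0; 80 -0.7 0 0 0; 80 -0.7 -0.1 0 0; 80 0 0 1 0; 80 0 0 1 0; 80 0 0 0.5 0; 80 0 0 0 0; 80 0 0 0 0; 80 0 0 0 0")

```text
t: 16.73
tcp_pos: [0.4738, 0.1675, 0.074]
tool_rot: [0.999, 0.053, 0.0, -0.0]
force: [-0.2, 0.7, -0.6]
finger_gap: 0.937
gripper_force: 0.0
```

```bash
python3 - <<'E'
from st import *
st([470.8,166.6,12])
j=snap('side','s8.png')['pixels'][...,::-1]; k=snap('wrist','w8.png')['pixels'][...,::-1]
cv2.imwrite('pics/c8.png',np.hstack([cv2.resize(j[200:330,240:370],None,fx=3,fy=3,interpolation=2),cv2.resize(k[120:380,190:460],None,fx=1.5,fy=1.5,interpolation=2)]))
E
```

```text
t 16.73 tcp [473.8 167.5  74. ] F [-0.23  0.71 -0.61] gap 0.937 gf 0.0 yaw 6.04 tilt 0.0
shares [-0.16  0.03  3.1 ]
```

View pics/c8.png

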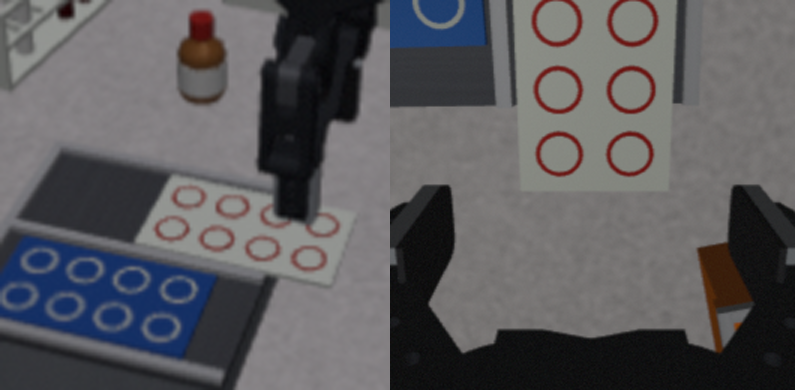

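The crops show the plate sticking out in front of the edge with the open fingers straddling it symmetrically. Descend and grip.

Request:
send_rows(commands="80 -0.15 0 0.4 0; 80 0 0 0.4 0; 80 0 0 0.4 0; 80 0 0 0.4 0; 80 0 0 0.4 0; 80 0 0 0.4 0; 80 0 0 0.4 0; 80 0 0 0.4 0; 80 0 0 0 0; 80 0 0 0 0; 80 0 0 0 0")

```text
t: 17.75
tcp_pos: [0.4706, 0.1671, 0.0099]
tool_rot: [0.999, 0.053, 0.0, -0.0]
force: [-0.0, 0.6, 0.1]
finger_gap: 0.938
gripper_force: 0.0
```

```bash
python3 - <<'E'
from st import *
from b import rings
st([470.8,166.6,10])
s=snap('side'); w=rings(s,(240,245,370,310)); P=onz(s,w,.0597)*1000; print(P[:,:2].round(1).tolist())
E
```

```text
t 17.75 tcp [470.6 167.1   9.9] F [-0.04  0.56  0.1 ] gap 0.938 gf 0.0 yaw 6.04 tilt 0.01
shares [ 0.01  0.03 -0.01]
[[524.6, 185.8], [550.3, 189.2], [526.2, 158.0], [552.6, 161.2]]
```

Request:
send_rows(commands="66 0 0 0 0; 64 0 0 0 0; 62 0 0 0 0; 58 0 0 0 0; 52 0 0 0 0; 52 0 0 0 0; 52 0 0 0 0; 52 0 0 0 0; 52 0 0 0 0; 52 0 0 0 0", grip_force=40)

```text
t: 18.63
tcp_pos: [0.4707, 0.1672, 0.0102]
tool_rot: [0.999, 0.053, 0.0, -0.0]
force: [-0.7, 0.4, 5.9]
finger_gap: 0.686
gripper_force: 42.0
```

Gripped. Lift gently.

Request:
send_rows(commands="52 0 0 -0.05 0; 52 0 0 -0.05 0; 52 0 0 -0.1 0; 52 0 0 -0.15 0; 52 0 0 -0.2 0; 52 0 0 -0.25 0; 52 0 0 0 0; 52 0 0 0 0")

```text
t: 19.3
tcp_pos: [0.4708, 0.1672, 0.0264]
tool_rot: [0.999, 0.053, 0.001, -0.0]
force: [0.5, 0.0, -0.4]
finger_gap: 0.685
gripper_force: 42.8
```

```bash
cat > at.py <<'E'
from st import *
from b import rings,tri
r=st(); S,W=snap('side'),snap('wrist')
w=rings(W,(280,20,370,300)); print(w.round(0).tolist())
# attitude from wrist view: solvePnP on the ring pattern (pitch 26 x 28 mm) rows in view
E
python3 at.py
```

```text
t 19.3 tcp [470.8 167.2  26.4] F [ 0.52  0.   -0.4 ] gap 0.685 gf 42.8 yaw 6.04 tilt 0.06
[[352.0, 267.0], [296.0, 266.0], [353.0, 206.0], [296.0, 204.0], [354.0, 138.0], [296.0, 137.0], [355.0, 62.0], [297.0, 60.0]]
```

```bash
cat > at.py <<'E'
from st import *
from b import rings
def pose():
    W=snap('wrist'); w=rings(W,(270,10,380,310)); 
    if len(w)!=8: print('rings',w.round(0).tolist()); return
    w=w[np.argsort(w[:,1])]; w=np.vstack([p[np.argsort(p[:,0])] for p in w.reshape(4,2,2)])
    O=np.array([[x,y,0] for x in(39,13,-13,-39) for y in(14,-14)],float)
    _,rv,tv=cv2.solvePnP(O,w,np.array(W['intrinsics'],float),np.array(W['dist'],float))
    R=Rotation.from_quat(W['rotation']).as_matrix(); M=R@cv2.Rodrigues(rv)[0]; c=R@tv[:,0]+np.array(W['eye'])*1000
    print('plate top centre',c.round(1),'x axis',M[:,0].round(3),'z axis',M[:,2].round(3),'err',np.abs(cv2.projectPoints(O,rv,tv,np.array(W['intrinsics'],float),np.array(W['dist'],float))[0].reshape(-1,2)-w).max().round(2))
    return c,M
if __name__=='__main__': st(); pose()
E
python3 at.py
```

```text
t 19.4 tcp [470.5 167.1  26. ] F [-0.66  0.18 -0.5 ] gap 0.686 gf 42.8 yaw 6.04 tilt 0.01
plate top centre [511.3 171.4  73.2] x axis [ 0.991  0.092 -0.094] z axis [ 0.113 -0.222  0.969] err 4.4
```

```bash
python3 - <<'E'
from at import *
W=snap('wrist'); c=np.array([511.5,171,75.5])/1000; x=np.array([.9945,.1045,0]); y=np.array([-.1045,.9945,0])
P=[c+x*a/1000+y*b/1000 for a in(39,13,-13,-39) for b in(14,-14)]
print(proj(W,P).round(0).tolist()); print(rings(W,(270,10,380,310)).round(1).tolist())
S=snap('side'); print('side flat',proj(S,P).round(0).tolist()); print(rings(S,(230,220,380,320)).round(0).tolist())
E
```

```text
[[287.0, 60.0], [368.0, 61.0], [289.0, 136.0], [365.0, 136.0], [291.0, 204.0], [363.0, 204.0], [292.0, 265.0], [361.0, 265.0]]
[[357.0, 267.0], [291.0, 266.0], [358.0, 205.5], [291.5, 204.5], [359.0, 138.0], [291.5, 137.0], [360.0, 62.0], [292.0, 60.5]]
side flat [[297.0, 269.0], [303.0, 258.0], [312.0, 272.0], [318.0, 262.0], [328.0, 275.0], [333.0, 265.0], [343.0, 279.0], [348.0, 268.0]]
[[312.0, 272.0], [296.0, 269.0], [318.0, 262.0], [302.0, 258.0]]
```

My ring window had clipped the image columns; with that accounted for, the plate hangs flat as predicted. Lift and carry it to a point behind the view box front.

Request:
send_rows(commands="52 0 0 -0.4 0; 52 0 0 -0.7 0; 52 0 0 -0.8 0; 52 0 0 -0.8 0; 52 0 0 -0.8 0; 52 0 0 -0.5 0; 52 -0.1 0.3 0 0.19; 52 -0.15 0.6 0 0; 52 -0.18 0.9 0 0; 52 -0.18 0.9 0 0; 52 -0.18 0.9 0 0; 52 -0.18 0.9 0 0; 52 -0.18 0.9 0 0; 52 -0.18 0.9 0 0; 52 -0.18 0.9 0 0; 52 -0.18 0.9 0 0; 52 -0.18 0.9 0 0; 52 -0.18 0.9 0 0")

```text
t: 21.05
tcp_pos: [0.4462, -0.0352, 0.105]
tool_rot: [0.999, 0.046, -0.001, -0.0]
force: [0.6, -0.9, -0.4]
finger_gap: 0.684
gripper_force: 42.9
```

Request:
send_rows(commands="52 -0.18 0.9 0 0; 52 -0.18 0.9 0 0; 52 -0.18 0.9 0 0; 52 -0.18 0.9 0 0; 52 -0.18 0.9 0 0; 52 -0.18 0.9 0 0; 52 -0.18 0.9 0 0; 52 -0.18 0.6 0 0; 52 -0.1 0.3 0 0; 52 0 0 0 0; 52 0 0 0 0; 52 0 0 0 0")

```text
t: 22.05
tcp_pos: [0.4298, -0.1792, 0.1056]
tool_rot: [0.999, 0.046, -0.001, -0.001]
force: [0.8, -0.2, 0.5]
finger_gap: 0.686
gripper_force: 42.9
```

```bash
sed -i 's/(270,10,380,310)/(240,0,410,310)/' at.py; python3 - <<'E'
from at import *
from b import tri,big
st([438,-190,106]); pose()
T,S,W=snap('top'),snap('side'),snap('wrist','w9.png')
out={}
for n,s in(('T',T),('S',S),('W',W)):
    p=s['pixels'].astype(int); y=((p[...,0]-p[...,2]>26)&(p[...,1]-p[...,2]>18)).astype(np.uint8)
    box={'T':(405,160,470,225),'S':(335,165,390,210),'W':(200,0,440,250)}[n]
    c=big(y,box); k=cv2.approxPolyDP(c.reshape(-1,1,2),5,True).reshape(-1,2); print(n,k.tolist(),cv2.contourArea(c))
print(tri(T,(457.5,215.5),S,(383.5,175)))
for z in (.053,.0565,.06): print(z,proj(W,[[.5935,-.1752,z],[.5954,-.2078,z],[.5899,-.1431,z],[.5158,-.151,z],[.5211,-.2138,z]]).round(0).tolist())
E
```

```text
t 22.05 tcp [ 429.8 -179.2  105.6] F [ 0.8  -0.23  0.53] gap 0.686 gf 42.9 yaw 5.29 tilt 0.1
shares [ 0.36  0.57 -0.02]
plate top centre [ 470.6 -175.3  155.8] x axis [ 0.997  0.076 -0.006] z axis [ 0.006 -0.004  1.   ] err 0.27
T [[452, 170], [413, 174], [418, 219], [457, 210]] 1679.5
S [[343, 186], [376, 193], [383, 175], [353, 170]] 620.0
W [[286, 0], [287, 9], [398, 10], [398, 0]] 1146.0
(array([ 520.8, -215.3,   52.8]), np.float64(1.2))
0.053 [[345.0, -68.0], [401.0, -66.0], [289.0, -67.0], [294.0, 69.0], [392.0, 70.0]]
0.0565 [[345.0, -71.0], [402.0, -69.0], [288.0, -70.0], [293.0, 69.0], [393.0, 70.0]]
0.06 [[345.0, -75.0], [403.0, -72.0], [288.0, -74.0], [293.0, 68.0], [394.0, 69.0]]
```

The plate is held flat, centre (470.6,-175.3), and the window's yellow edges are at wrist columns 286–398. Move over the window, 8 mm short of the stop, then down to ~10 mm above it.

Request:
send_rows(commands="52 0.4 0.1 0 0; 52 0.7 0.1 0 0; 52 0.7 0.1 0 0; 52 0.7 0.1 0 0; 52 0.47 0.12 0 0; 52 0 0 0.3 0; 52 0 0 0.7 0; 52 0 0 0.7 0; 52 0 0 0.7 0; 52 0 0 0.7 0; 52 0 0 0.6 0; 52 0 0 0.4 0; 52 0 0 0.2 0; 52 0 0 0 0; 52 0 0 0 0; 52 0 0 0 0")

```text
t: 23.58
tcp_pos: [0.491, -0.1852, 0.0204]
tool_rot: [0.999, 0.046, 0.0, 0.0]
force: [0.0, 0.6, -0.8]
finger_gap: 0.68
gripper_force: 42.9
```

```bash
python3 - <<'E'
from at import *
from b import big
st(); pose()
W=snap('wrist'); p=W['pixels'].astype(int); y=((p[...,0]-p[...,2]>26)&(p[...,1]-p[...,2]>18)&(p[...,0]-p[...,1]<25))
for r in(5,15,25,35,45,55,65): k=np.where(y[r,200:460])[0]+200; print(r,k.tolist()[:3],k.tolist()[-3:],len(k))
q=proj(W,[[.5158,-.151,.055],[.5211,-.2138,.055]]); print(q)
T=snap('top'); p=T['pixels'].astype(int); y=((p[...,0]-p[...,2]>26)&(p[...,1]-p[...,2]>18)); 
for r in range(166,222,6): print(r,(np.where(y[r,400:480])[0]+400).tolist())
E
```

```text
t 23.58 tcp [ 491.  -185.2   20.4] F [ 0.02  0.62 -0.8 ] gap 0.68 gf 42.9 yaw 5.29 tilt 0.06
plate top centre [ 531.7 -181.2   70.8] x axis [ 0.997  0.076 -0.   ] z axis [ 0.    -0.004  1.   ] err 0.36
5 [233, 234, 235] [411, 412, 413] 181
15 [233, 234, 235] [236, 237, 238] 6
25 [234, 235, 236] [237, 238, 239] 6
35 [234, 235, 236] [237, 238, 239] 6
45 [235, 236, 237] [238, 239, 240] 6
55 [236, 237, 238] [238, 239, 240] 5
65 [236, 237, 238] [238, 239, 240] 5
[[252.16259366 194.87697058]
 [397.48891061 196.09023125]]
166 []
172 [425, 426, 427, 428, 429, 430, 431, 432, 433, 434, 435, 436, 437, 438, 439, 440, 441, 442, 443, 444, 445, 446, 447, 448, 449, 450, 451, 452, 453]
178 [413, 414, 415, 416, 417]
184 [414, 415, 416, 417, 418]
190 [414, 415, 416, 417, 418]
196 [415, 416, 417, 418, 419]
202 [416, 417, 418, 419]
208 [417, 418, 419, 420]
214 [417, 418, 419, 420, 421]
220 []
```

```bash
python3 - <<'E'
from at import *
W=snap('wrist'); c,M=pose()
for z in(.053,.056): print(z,(onz(W,[[232.5,5],[413.5,5],[232.5,15],[239.5,15],[235.5,60]],z)*1000).round(1)[:,:2].tolist())
C=[(c+M@np.array([x,y,0]))/1000 for x,y in((55,30),(55,-30),(-55,30),(-55,-30))]; print((np.array(C)*1000).round(1).tolist(),proj(W,C).round(1).tolist())
p=W['pixels'].astype(int)
print(p[2:14,320].tolist()); print(p[20,405:425].tolist())
E
```

```text
plate top centre [ 531.7 -181.2   70.9] x axis [ 0.997  0.076 -0.   ] z axis [ 0.    -0.004  1.   ] err 0.36
0.053 [[589.4, -140.4], [595.8, -209.0], [585.9, -140.4], [586.2, -143.1], [569.9, -142.0]]
0.056 [[588.6, -141.2], [595.0, -208.3], [585.3, -141.2], [585.5, -143.9], [569.6, -142.7]]
[[584.3, -147.1, 71.0], [588.8, -206.9, 70.8], [474.6, -155.4, 71.0], [479.1, -215.3, 70.8]] [[238.1, 8.2], [418.0, 11.9], [251.2, 300.3], [394.1, 302.0]]
[[13, 15, 13], [24, 24, 17], [67, 64, 42], [125, 117, 78], [129, 122, 80], [130, 122, 82], [130, 121, 81], [130, 122, 82], [128, 122, 88], [123, 124, 116], [123, 124, 119], [122, 124, 117]]
[[119, 121, 115], [119, 121, 115], [121, 123, 117], [120, 121, 116], [118, 120, 114], [119, 121, 115], [120, 120, 115], [120, 121, 115], [119, 121, 116], [120, 122, 116], [120, 122, 116], [117, 119, 113], [90, 91, 86], [49, 50, 48], [28, 29, 29], [19, 17, 19], [19, 17, 19], [20, 22, 19], [17, 18, 21], [19, 19, 19]]
```

The far end of the window shows yellow at columns 233–413. The plate sits ~2 mm to the right and is ~1° under-turned, with ~6 mm left to the stop. Correct this and lower.

Request:
send_rows(commands="52 0 -0.03 0 -0.24; 52 0 0 0.1 0; 52 0 0 0.1 0; 52 0 0 0.1 0; 52 0 0 0.1 0; 52 0 0 0 0; 52 0 0 0 0")

```text
t: 24.42
tcp_pos: [0.4904, -0.1842, 0.0116]
tool_rot: [0.999, 0.054, -0.0, -0.0]
force: [0.2, 0.1, -0.2]
finger_gap: 0.686
gripper_force: 42.9
```

Request:
send_rows(commands="52 0 0 0.05 0; 52 0 0 0 0; 52 0 0 0 0")

```text
t: 24.67
tcp_pos: [0.4906, -0.1843, 0.0109]
tool_rot: [0.999, 0.054, 0.0, -0.0]
force: [0.4, 0.3, -0.3]
finger_gap: 0.68
gripper_force: 42.9
```

```bash
python3 at.py
```

```text
t 24.67 tcp [ 490.6 -184.3   10.9] F [ 0.39  0.26 -0.26] gap 0.68 gf 42.9 yaw 6.24 tilt 0.0
plate top centre [ 531.3 -179.7   61.3] x axis [ 0.996  0.093 -0.001] z axis [ 0.001 -0.005  1.   ] err 0.36
```

Request:
send_rows(commands="52 0 0 0.05 0; 52 0 0 0 0; 52 0 0 0 0")

```text
t: 24.97
tcp_pos: [0.4906, -0.1843, 0.0099]
tool_rot: [0.999, 0.054, -0.0, -0.0]
force: [-0.3, 0.2, 0.2]
finger_gap: 0.68
gripper_force: 42.9
```

Request:
send_rows(commands="52 0 0 0.04 0; 52 0 0 0 0; 52 0 0 0 0")

```text
t: 25.22
tcp_pos: [0.4906, -0.1843, 0.0091]
tool_rot: [0.999, 0.054, -0.0, -0.0]
force: [-0.6, 0.2, -0.2]
finger_gap: 0.683
gripper_force: 42.9
```

Request:
send_rows(commands="52 0 0 0.04 0; 52 0 0 0 0; 52 0 0 0 0")

```text
t: 25.47
tcp_pos: [0.4906, -0.1843, 0.0083]
tool_rot: [0.999, 0.054, -0.0, -0.0]
force: [-0.1, -0.5, -0.9]
finger_gap: 0.682
gripper_force: 42.9
```

Request:
send_rows(commands="52 0 0 0.04 0; 52 0 0 0 0; 52 0 0 0 0")

```text
t: 25.72
tcp_pos: [0.4906, -0.1844, 0.0075]
tool_rot: [0.999, 0.054, 0.0, 0.0]
force: [-0.2, 0.5, -0.5]
finger_gap: 0.682
gripper_force: 42.9
```

Request:
send_rows(commands="52 0 0 0.04 0; 52 0 0 0 0; 52 0 0 0 0")

```text
t: 25.97
tcp_pos: [0.4907, -0.1844, 0.0069]
tool_rot: [0.999, 0.054, 0.0, 0.0]
force: [0.2, 0.2, 2.9]
finger_gap: 0.685
gripper_force: 43.1
```

Request:
send_rows(commands="52 0 0 0.03 0; 52 0 0 0 0; 52 0 0 0 0")

```text
t: 26.22
tcp_pos: [0.4907, -0.1844, 0.0065]
tool_rot: [0.999, 0.054, 0.0, 0.0]
force: [-0.6, -0.6, 5.1]
finger_gap: 0.683
gripper_force: 43.3
```

Request:
send_rows(commands="52 0 0 0.03 0; 52 0 0 0 0; 52 0 0 0 0")

```text
t: 26.47
tcp_pos: [0.4907, -0.1844, 0.0061]
tool_rot: [0.999, 0.054, 0.0, 0.0]
force: [-1.9, 0.0, 6.4]
finger_gap: 0.682
gripper_force: 43.4
```

On the window. Ease off a bit and slide to the stop.

Request:
send_rows(commands="52 0 0 -0.035 0; 52 0.05 0 0 0; 52 0.05 0 0 0; 52 0.05 0 0 0; 52 0 0 0 0; 52 0 0 0 0")

```text
t: 26.97
tcp_pos: [0.4938, -0.1841, 0.0065]
tool_rot: [0.999, 0.055, 0.0, 0.0]
force: [-1.5, 0.7, 6.2]
finger_gap: 0.682
gripper_force: 43.3
```

```bash
cat > gap.py <<'E'
from at import *
W=snap('wrist'); p=W['pixels'].astype(int); y=((p[...,0]-p[...,2]>26)&(p[...,1]-p[...,2]>18))
for c in(270,320,370): k=np.where(y[:40,c])[0]; print(c,k.tolist())
for r in(60,110): k=np.where(y[r,200:460])[0]+200; print(r,k.tolist())
st(); pose()
E
python3 gap.py
```

```text
270 [0, 1, 2, 3, 4, 5, 6, 7]
320 [1, 2, 3, 4, 5, 6, 7, 8]
370 [2, 3, 4, 5, 6, 7, 8]
60 [232, 233, 234, 235, 236, 237, 238, 417, 418, 419, 420, 421, 422, 423, 424, 425]
110 [235, 236, 237, 238, 239, 240, 241, 412, 413, 414, 415, 416, 417, 418, 419, 420]
t 27.02 tcp [ 493.8 -184.1    6.5] F [-1.63  0.26  5.03] gap 0.685 gf 43.3 yaw 6.25 tilt 0.03
plate top centre [ 534.4 -179.5   58.3] x axis [0.995 0.095 0.03 ] z axis [-0.03   0.008  1.   ] err 0.32
```

Laterally centred, ~3 mm gap left. Continue sliding in small steps.

Request:
send_rows(commands="52 0.04 0 -0.03 0; 52 0.04 0 0 0; 52 0.03 0 0 0; 52 0 0 0 0; 52 0 0 0 0")

```text
t: 27.48
tcp_pos: [0.496, -0.1839, 0.0068]
tool_rot: [0.999, 0.054, 0.0, 0.0]
force: [-0.6, -0.4, 4.8]
finger_gap: 0.685
gripper_force: 43.2
```

Request:
send_rows(commands="52 0.03 0 0 0; 52 0 0 0 0; 52 0 0 0 0")

```text
t: 27.73
tcp_pos: [0.4964, -0.1837, 0.0068]
tool_rot: [0.999, 0.054, 0.0, 0.0]
force: [-1.8, 0.0, 5.0]
finger_gap: 0.687
gripper_force: 43.2
```

```bash
python3 gap.py
```

```text
270 []
320 []
370 []
60 [233, 234, 235, 236, 237, 238, 239, 416, 417, 418, 419, 420, 421, 422, 423, 424, 425]
110 [235, 236, 237, 238, 239, 240, 241, 242, 411, 412, 413, 414, 415, 416, 417, 418, 419, 420, 421]
t 27.78 tcp [ 496.4 -183.7    6.8] F [-0.35 -0.21  4.52] gap 0.682 gf 43.2 yaw 6.24 tilt 0.01
plate top centre [ 537.1 -179.1   58.2] x axis [0.995 0.093 0.02 ] z axis [-0.02  -0.005  1.   ] err 0.41
```

Request:
send_rows(commands="52 0.03 0 0 0; 52 0 0 0 0; 52 0 0 0 0")

```text
t: 28.08
tcp_pos: [0.497, -0.1836, 0.0068]
tool_rot: [0.999, 0.054, -0.0, -0.0]
force: [-1.2, 0.7, 5.2]
finger_gap: 0.688
gripper_force: 43.2
```

Request:
send_rows(commands="52 0.03 0 0 0; 52 0 0 0 0; 52 0 0 0 0")

```text
t: 28.33
tcp_pos: [0.4972, -0.1835, 0.0068]
tool_rot: [0.999, 0.055, -0.0, -0.0]
force: [-2.4, -1.3, 5.8]
finger_gap: 0.687
gripper_force: 43.3
```

Request:
send_rows(commands="52 0.03 0 0 0; 52 0 0 0 0; 52 0 0 0 0")

```text
t: 28.58
tcp_pos: [0.4971, -0.1835, 0.0068]
tool_rot: [0.999, 0.055, -0.001, -0.0]
force: [-3.6, -1.2, 6.6]
finger_gap: 0.688
gripper_force: 43.3
```

At the stop. Relax the push and release.

Request:
send_rows(commands="52 -0.03 0 -0.04 0; 52 0 0 0 0; 60 0 0 0 0; 62 0 0 0 0; 64 0 0 0 0; 68 0 0 0 0; 74 0 0 0 0; 80 0 0 0 0; 80 0 0 0 0; 80 0 0 0 0; 80 0 0 0 0")

```text
t: 29.5
tcp_pos: [0.4976, -0.1836, 0.0076]
tool_rot: [0.999, 0.054, 0.0, 0.0]
force: [-0.2, -0.2, 0.1]
finger_gap: 0.94
gripper_force: 0.0
```

```bash
python3 gap.py
```

```text
270 []
320 []
370 []
60 [234, 235, 236, 237, 238, 239, 240, 414, 415, 416, 417, 418, 419, 420, 421, 422, 423, 424, 425]
110 [236, 237, 238, 239, 240, 241, 242, 410, 411, 412, 413, 414, 415, 416, 417, 418, 419, 420]
t 29.55 tcp [ 497.6 -183.6    7.6] F [ 0.04  0.09 -0.71] gap 0.94 gf 0.0 yaw 6.24 tilt 0.0
plate top centre [ 537.8 -178.8   57.8] x axis [ 0.996  0.093 -0.006] z axis [ 0.006 -0.     1.   ] err 0.4
```

Flat, centred between the rims and at the stop. Retreat upward and check the gap once more.

Request:
send_rows(commands="80 0 0 -0.2 0; 80 0 0 -0.4 0; 80 0 0 -0.8 0; 80 0 0 -1 0; 80 0 0 -1 0; 80 -1 0 -1 0; 80 -1 0 -1 0; 80 -1 0 0 0; 80 -1 0 0 0; 80 0 0 0 0; 80 0 0 0 0; 80 0 0 0 0")

```text
t: 30.6
tcp_pos: [0.4191, -0.1929, 0.1162]
tool_rot: [0.999, 0.054, 0.001, 0.001]
force: [0.2, 0.1, -0.2]
finger_gap: 0.94
gripper_force: 0.0
```

```bash
python3 - <<'E'
from at import *
from b import rings
st()
T=snap('top'); p=T['pixels'].astype(int); y=((p[...,0]-p[...,2]>26)&(p[...,1]-p[...,2]>18))
for c in(422,432,442): print(c,(np.where(y[160:225,c])[0]+160).tolist())
w=rings(T,(405,165,475,250)); P=onz(T,w,.0575)*1000; print(len(w),P[:,:2].mean(0).round(1))
S=snap('side'); w=rings(S,(330,155,410,215)); P=onz(S,w,.0575)*1000; print(len(w),P[:,:2].mean(0).round(1))
E
```

```text
t 30.6 tcp [ 419.1 -192.9  116.2] F [ 0.22  0.08 -0.23] gap 0.94 gf 0.0 yaw 6.22 tilt 0.13
422 []
432 []
442 []
8 [ 538.4 -179.5]
2 [ 525.8 -178. ]
```

The plate centre from the top view is (538.4,-179.5), against an expected (538.7,-179.5), with no gap at the stop.

```bash
python3 -c "
from station import sign_off; print(sign_off())"
```

```text
the job is handed in; nothing more can be done
None
```

The white plate is lying flat on the lit window, centred between the side rims and up against the back stop, and the job is handed in (about 31 s on the robot's clock; no verdict was returned).

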